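# Finish the marked keepsake box

## Robot

A 7-joint arm with a two-finger parallel gripper is mounted at the origin on the work surface. World frame = base frame: x ahead of the robot, y to its left, z up, the work surface at z = 0. Lengths are in m, angles in rad, forces in N, time in s.
With the tool pointing down it reaches from about 0.35 to 0.9 m from the base axis. Payload 8.1 kg.
Tool frame: the origin (TCP) lies at the very end of the fingers, on their centre line; the grasp point (between the pads) lies 19 mm behind it (pinch_z is the distance from the TCP to the grasp point, in m); z points along the fingers, y is the line along which they close (so a half turn about z gives the same grasp; the last joint's range is limited). The gripper opens to 92 mm and grips with 3 to 60 N. Pads are 19 mm wide; open, the fingers measure 130 mm over their backs; the gripper's body (75 mm by 190 mm) begins 47 mm behind the grasp point.
Start: joints at [-1.389, 0.434, 0.025, 1.573, -0.012, 1.134, -0.075], TCP at [0.176, 0.6, 0.227] pointing down, gripper open.
Joint ranges: [-2.62, 2.62], [-0.44, 2.09], [-1.27, 1.32], [0.08, 2.57], [-1.32, 4.46], [0.12, 2], [-2.74, 2.74]. Speed limits (rad/s): [2.22, 2.22, 3.01, 3.01, 3.14, 3.14, 3.14].

## Interface

Orientations are given as a 3x3 rotation matrix whose columns are the frame's x, y, z axes.
In Python, from station import sense, read_camera, calibration, job_done, pinch_z gives the robot as it stands.
- The arm moves only by the shell command python3 -m inch 'ROWS'. ROWS is JSON, a list of rows, each a list of 3 entries, a list of its own where there are three numbers: the turn, a rotation vector about the tool's x, y, z in rad, then the shift along the tool's x, y, z in m, then the opening, from 0 (shut) to 1 (fully open). In form: [[[rx, ry, rz], [dx, dy, dz], fingers], ...]. A call has exactly 8 rows; each row is the pose to reach, as a shift and turn from the pose commanded when the call began, along the tool's axes at that moment; what a row does not reach only later rows make up. A row lasts 1/10 s, in which the tool goes at most 50 mm and 8.59 degrees, less where a joint would pass 70% of its speed; a pose out of reach is approached as far as the arm can. A call with a gripper value outside its range is refused whole. The fingers move at their own pace and stop on an object; the grip force is fixed at half the most. Time passes only in rows, so rows that repeat a pose let the fingers close, or fill a call up. It gives the time, the measured TCP pose, the force, the opening and the grip force at its end, in the units of the state.
- sense(): the state, without advancing time (a new reading comes with each control period).
- read_camera(name): name is "scene" or "top" or "wrist"; returns the picture (400x640x3 uint8, red, green, blue); there is no depth.
- calibration(name): a dict with "fx", "fy", "cx", "cy" (pixels), "rvec" (rotation vector, rad) and "tvec" (3), from world to camera coordinates, as OpenCV has them. Camera axes: x right, y down, z forward; pixel columns grow to the right and rows downward; lengths in m; the calibration is good to about 2 mm. A picture is of the moment at which its call begins: read the wrist's pose just before it. calibration takes no time and is no camera call; for the wrist camera it gives the pose at the moment of the call.
- job_done(): hands the job in; it is judged then, once.
The state is a dict: "clock": time; "joint_positions": joint angles; "joint_velocities": joint speeds; "joint_torque": joint torques, N m; "tcp_pos": TCP position; "ee_rot": TCP orientation; "force": force on the tool from outside, world axes, zero at the start; "wrist_torque": the same for the moment, N m; "gripper_width": opening from 0.0 (shut) to 1.0 (fully open); "grip_force": force on a finger pad.
Only numpy, scipy, OpenCV 4.12 (cv2) and the standard library are available. Lean on these libraries where they do the work, as an engineer would, in place of code of your own. Each camera call takes 0.05 s, during which the arm holds its last target. There are 200 camera calls.

## Task

One of the two shut craft-stick boxes has the red heart lying just behind it (on its hinge side); the other has the brown heart. Open the lid of the box with the red heart, take the slatted panel by its blue grip from the sloping drying rack and lay it flat on the floor inside that box without dropping it, then shut the lid again. Leave the other box shut and do not disturb the hearts, the glue gun or the carton.

Things in the scene. Friction and masses are not known exactly. Their poses are not given: they have to be found in the camera images.
- box_a: Craft-stick keepsake box, pale wood, fixed, 150 x 150 mm and 70 mm high without its lid, walls 8 mm, inner floor 12 mm above the table (inside 134 x 134 mm). Origin: centre of its underside; z up, x points from the knob side to the hinge side. The lid's hinge line runs along the box's y axis at x = +75 mm, z = 70 mm (rear top edge). Both boxes look alike.
- box_b: Craft-stick keepsake box, pale wood, fixed, 150 x 150 mm and 70 mm high without its lid, walls 8 mm, inner floor 12 mm above the table (inside 134 x 134 mm). Origin: centre of its underside; z up, x points from the knob side to the hinge side. The lid's hinge line runs along the box's y axis at x = +75 mm, z = 70 mm (rear top edge). Both boxes look alike.
- lid_a (a joint): Lid of box_a: 0 = shut, grows to 1.75 rad as the knob side lifts up and over towards the box's +x; it stays where it is left (stiff hinge, about 2 to 3 N at the knob). Plate 150 x 150 x 10 mm.
- lid_b (a joint): Lid of box_b: 0 = shut, grows to 1.75 rad as the knob side lifts up and over towards the box's +x; it stays where it is left (stiff hinge, about 2 to 3 N at the knob). Plate 150 x 150 x 10 mm.
- lid_a_knob (a point): Centre of the wooden ball, 30 mm diameter, on the lid of box_a: on a 12 mm neck, 133 mm from the hinge line, 27 mm above the lid's upper face (with the lid shut: box x = -58 mm, y = 0, z = 107 mm). It swings with the lid.
- lid_b_knob (a point): Centre of the wooden ball, 30 mm diameter, on the lid of box_b: on a 12 mm neck, 133 mm from the hinge line, 27 mm above the lid's upper face (with the lid shut: box x = -58 mm, y = 0, z = 107 mm). It swings with the lid.
- heart_red: Loose red heart, about 75 x 69 mm, 12 mm thick, lying flat on the table 125 to 145 mm from the centre of the box to be finished, on its hinge side. Origin: centre of its underside.
- heart_brown: Loose dark brown wooden heart of the same size, lying behind the other box. Origin: centre of its underside.
- rack: Fixed plywood drying rack, 160 x 130 mm, its board sloping at 0.56 rad (32 degrees) from level and falling towards the rack's +x (so its face looks up and away from the robot), with a 10 mm high dark lip along the low edge. The panel lies on the board. Origin: centre of its underside; the board's middle is 75 mm above it.
- panel: Loose panel of pale craft sticks, 104 x 104 x 9 mm, 150 g, with a blue grip block on its upper face: 50 mm long along the panel's x, 18 mm wide along y, rising 34 mm above the face (top 43 mm above the underside). At the start it lies on the rack's slope, its x pointing down the slope and its z square to the slope. Origin: centre of its underside.
- panel_grip (a point): Point in the panel's blue grip block to grip at: 33 mm above the panel's underside on its z axis; axes as the panel's. Grip across y (18 mm).
- glue_gun: Loose black glue gun, about 210 x 120 x 34 mm, lying on its side. Origin: under its barrel's middle. Leave alone.
- carton: Loose white and blue carton, 150 x 85 x 45 mm. Origin: centre of its underside. Leave alone.

How it is judged:
By the outcome, as a careful person would: the job done as asked, in the order asked, and still so for the second after the job is handed in, with the robot touching nothing.
It also fails if it takes over 72 s, if anything falls off the work surface, if the arm or the gripper's body presses on something with over 40 N, if the wrist force passes 120 N, or if a joint passes its speed limit or range.

## Working session

There is one attempt and no reset: what is moved stays moved. The work goes in short steps, Python scripts to look and compute and a shell command to move; the robot and the scene stay as the last step left them, time stands still between calls to the robot, and variables do not carry over. Pictures are saved under pics/ and viewed, at most 12 in all, crops included, and the job is handed in when it is done.

```bash
ls; mkdir -p pics; python3 - <<'E'
from station import *
import cv2,numpy as np
for n in("scene","top"):
    im=read_camera(n); cv2.imwrite(f"pics/{n}0.png",im[:,:,::-1]); c=calibration(n)
    print(n,{k:np.round(v,4).tolist() for k,v in c.items()})
s=sense();print(s['clock'],s['tcp_pos'],s['ee_rot'],pinch_z)
E
```

```text
pics
scene {'fx': 506.7627, 'fy': 506.7627, 'cx': 322.4991, 'cy': 200.7219, 'rvec': [2.1142, 0.4457, -0.2601], 'tvec': [-0.5587, -0.0371, 1.5044]}
top {'fx': 520.4674, 'fy': 520.4674, 'cx': 320.9733, 'cy': 204.4431, 'rvec': [2.1289, -2.1007, 0.2037], 'tvec': [-0.0181, 0.6112, 1.2513]}
0.1 [0.17552589 0.59940802 0.22604657] [[-9.59702896e-01  2.81016542e-01 -2.32107549e-04]
 [ 2.81016601e-01  9.59702019e-01 -1.30570333e-03]
 [-1.44170151e-04 -1.31831334e-03 -9.99999121e-01]] 0.0188
```

View pics/top0.png

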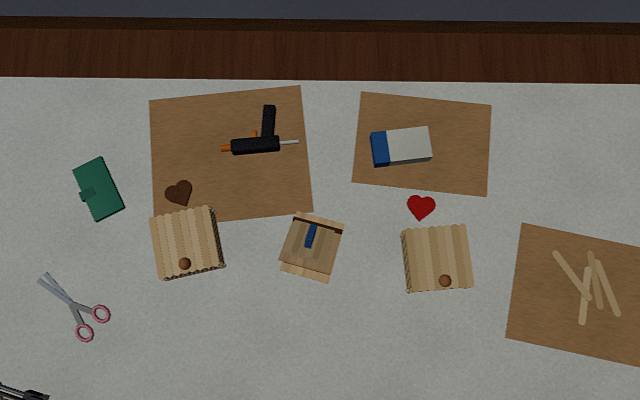

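View pics/scene0.png

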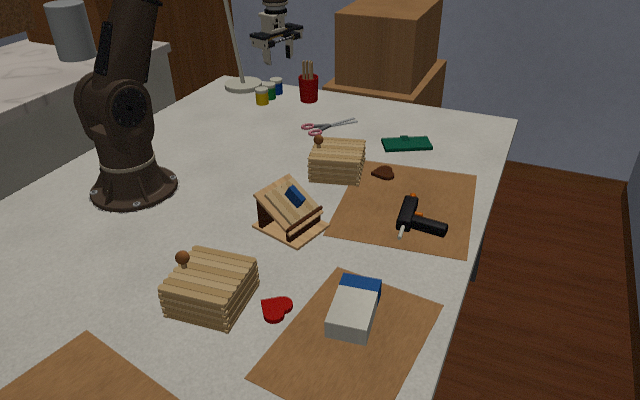

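The top view shows the red heart at (421,207), behind the right-hand box (centre ~(437,258), knob (445,281)). The panel's blue grip is at (311,235) and the brown heart at (179,192). The scene view shows the same layout: near box at (210,287) with knob (182,258), grip (294,196).

```bash
cat > h.py <<'E'
from station import *
import cv2,numpy as np
from scipy.spatial.transform import Rotation as Ro
def cam(c):
    R=cv2.Rodrigues(np.array(c['rvec'],float))[0]; return R,-R.T@np.array(c['tvec'],float)
def ray(c,p):
    R,o=cam(c); d=R.T@np.array([(p[0]-c['cx'])/c['fx'],(p[1]-c['cy'])/c['fy'],1]); return o,d/np.linalg.norm(d)
def onz(c,p,z):
    o,d=ray(c,p); return o+d*(z-o[2])/d[2]
def tri(rs):
    A=sum(np.eye(3)-np.outer(d,d) for o,d in rs); b=sum((np.eye(3)-np.outer(d,d))@o for o,d in rs); return np.linalg.solve(A,b)
def blob(m):
    n,l,s,c=cv2.connectedComponentsWithStats(m.astype(np.uint8)); i=1+np.argmax(s[1:,4]); return l==i,c[i]
def rect(m):
    return cv2.minAreaRect(max(cv2.findContours(m.astype(np.uint8),0,2)[0],key=cv2.contourArea))
def win(im,x0,x1,y0,y1):
    m=np.zeros(im.shape[:2],bool); m[y0:y1,x0:x1]=1; return m
def tool(R,v): return np.round(R.T@np.array(v),4)
E
python3 - <<'E'
from h import *
T=cv2.imread('pics/top0.png')[:,:,::-1]; S=cv2.imread('pics/scene0.png')[:,:,::-1]
ct,cs=calibration('top'),calibration('scene')
def f(I): return [I[:,:,i].astype(int) for i in range(3)]
r,g,b=f(T)
red,cr=blob((r>120)&(g<50)&(b<60)); print('heart',onz(ct,cr,.012))
lid,c=blob((r-b>35)&(r>110)&win(T,390,485,215,305)); q=cv2.boxPoints(rect(lid)); print('lid rect',q.tolist()); print([onz(ct,p,.08).round(4).tolist() for p in q])
knT,kc=blob((r-b>35)&(r<135)&(g<85)&win(T,436,454,272,290)); print('knobT',kc,knT.sum(),onz(ct,kc,.107))
blT,bt=blob((b-r>30)&win(T,290,340,210,260)); qb=cv2.boxPoints(rect(blT)); print('blueT',bt,qb.tolist())
r,g,b=f(S)
knS,ks=blob((r-b>25)&(r<150)&(g<95)&win(S,172,194,248,267)); print('knobS',ks,knS.sum())
blS,bs=blob((b-r>30)&win(S,270,320,170,220)); print('blueS',bs,cv2.boxPoints(rect(blS)).tolist())
print('knob tri',tri([ray(ct,kc),ray(cs,ks)]),'blue tri',tri([ray(ct,bt),ray(cs,bs)]))
a=cv2.resize(T[200:300,270:360],None,fx=6,fy=6,interpolation=2)[:,:400+140]
b_=cv2.resize(S[165:250,245:335],None,fx=6,fy=6,interpolation=2)
cv2.imwrite('pics/t1.png',a[:,:,::-1]);cv2.imwrite('pics/s1.png',b_[:,:,::-1])
E
```

```text
heart [ 0.63326633 -0.23726327  0.012     ]
lid rect [[399.4353332519531, 228.67543029785156], [467.8719177246094, 222.5650177001953], [473.5805358886719, 286.50177001953125], [405.1439514160156, 292.6121826171875]]
[[0.5493, -0.2038, 0.08], [0.5667, -0.3724, 0.08], [0.4111, -0.3797, 0.08], [0.3944, -0.215, 0.08]]
knobT [444.40983607 280.30327869] 122 [ 0.42341038 -0.30390954  0.107     ]
blueT [310.1     235.51875] [[303.3302917480469, 245.8990936279297], [310.1284484863281, 223.23854064941406], [316.6421813964844, 225.1926727294922], [309.8440246582031, 247.8532257080078]]
knobS [182.13142857 258.01714286] 175
blueS [294.6504065  195.83739837] [[283.0413818359375, 192.2965545654297], [292.413818359375, 183.9655303955078], [306.2069091796875, 199.48277282714844], [296.83447265625, 207.8137969970703]]
knob tri [ 0.42484193 -0.3039196   0.10247944] blue tri [0.52846283 0.01584948 0.0955517 ]
```

View pics/t1.png

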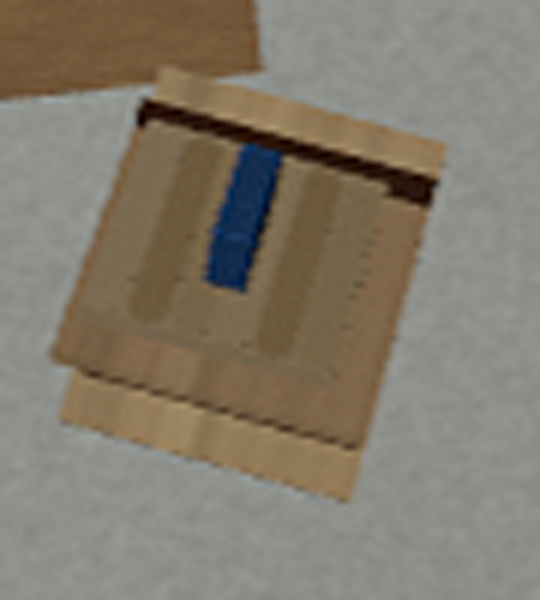

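View pics/s1.png

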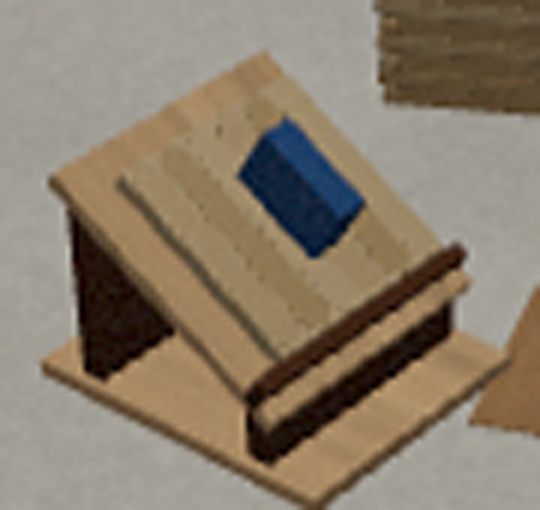

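The two crops show the rack falling away from the robot. The dark lip runs from about (293,217) to (342,231) in the top picture. The grip's top face is centred at about (312,232) in the top view, with its uphill end face below that.

```bash
cat >> h.py <<'E'
def plan(p,yaw,tilt=0,asgrasp=True):
    """grasp/TCP point p; tool y = world y turned by yaw; tilt>0: approach leans from +x side (tool z=-(sin t,0,cos t))"""
    s=sense(); R=np.array(s['ee_rot']); t=np.array(s['tcp_pos'])
    G=Ro.from_euler('z',yaw).as_matrix()@Ro.from_euler('y',tilt).as_matrix()@np.diag([-1.,1,-1])
    q=np.array(p,float)+(G[:,2]*pinch_z if asgrasp else 0)
    print('turn',Ro.from_matrix(R.T@G).as_rotvec().round(3),'shift',tool(R,q-t),'dist',np.linalg.norm(q-t).round(3),'clk',s['clock'])
E
python3 - <<'E'
from h import *
T=cv2.imread('pics/top0.png')[:,:,::-1].astype(int); S=cv2.imread('pics/scene0.png')[:,:,::-1].astype(int)
ct,cs=calibration('top'),calibration('scene'); print('cams',cam(ct)[1],cam(cs)[1])
r,g,b=T.transpose(2,0,1)
m,_=blob((r-b>25)&(r>70)&win(T,390,485,215,305)); k=max(cv2.findContours(m.astype(np.uint8),0,2)[0],key=cv2.contourArea)
P=cv2.approxPolyDP(k,3,True)[:,0]; print('lid poly',[(p.tolist(),onz(ct,p,.08)[:2].round(3).tolist()) for p in P])
# slat lines: dark grooves via Hough on lid
e=cv2.Canny(cv2.GaussianBlur(T.astype(np.uint8),(0,0),.8),20,50)*m.astype(np.uint8)
L=cv2.HoughLinesP(e,1,np.pi/360,20,minLineLength=35,maxLineGap=6)
for x1,y1,x2,y2 in (L[:,0] if L is not None else [])[:14]:
    a,c=onz(ct,(x1,y1),.08),onz(ct,(x2,y2),.08);d=a-c; print('ln',(x1,y1,x2,y2),round(np.arctan(d[1]/d[0]) if abs(d[0])>abs(d[1]) else np.arctan(-d[0]/d[1]),3))
dk=(r<75)&(r-b>10)&win(T,288,348,212,238); dk,_=blob(dk); vx,vy,x0,y0=cv2.fitLine(np.argwhere(dk)[:,::-1].astype(np.float32),2,0,.01,.01).ravel()
a,c=onz(ct,(x0-20*vx,y0-20*vy),.05),onz(ct,(x0+20*vx,y0+20*vy),.05);d=a-c;print('lip yaw',np.arctan(-d[0]/d[1]),onz(ct,(x0,y0),.05),dk.sum())
for n,I,w in(('T',T,(300,320,220,250)),('S',S,(280,310,180,212))):
    r,g,b=I.transpose(2,0,1); bl=(b-r>30)&win(I,*w); v=b[bl]; th,_=cv2.threshold(v.astype(np.uint8).reshape(-1,1),0,255,8)
    for nm,mm in(('all',bl),('bright',bl&(b>th)),('dark',bl&(b<=th))):
        bb,c=blob(mm);print(n,nm,th,bb.sum(),c.round(1),cv2.boxPoints(rect(bb)).round(1).tolist())
E
```

```text
cams [ 0.35365513 -0.01925685  1.34696195] [ 1.04478505 -0.93322109  0.78371106]
lid poly [([464, 224], [0.563, -0.363]), ([407, 228], [0.551, -0.222]), ([399, 234], [0.536, -0.203]), ([406, 291], [0.398, -0.217]), ([473, 285], [0.415, -0.378])]
ln (np.int32(458), np.int32(225), np.int32(466), np.int32(283)) 0.098
ln (np.int32(405), np.int32(233), np.int32(412), np.int32(292)) 0.099
ln (np.int32(428), np.int32(229), np.int32(435), np.int32(287)) 0.093
ln (np.int32(450), np.int32(227), np.int32(458), np.int32(285)) 0.101
ln (np.int32(465), np.int32(225), np.int32(473), np.int32(285)) 0.091
lip yaw -0.27275579452295384 [ 0.56124977 -0.00587387  0.05      ] 149
T all 66.0 160 [310.1 235.5] [[303.29998779296875, 245.89999389648438], [310.1000061035156, 223.1999969482422], [316.6000061035156, 225.1999969482422], [309.79998779296875, 247.89999389648438]]
T bright 66.0 141 [309.8 235.3] [[303.1000061035156, 245.6999969482422], [310.5, 223.5], [316.20001220703125, 225.39999389648438], [308.79998779296875, 247.60000610351562]]
T dark 66.0 12 [311.3 241.5] [[309.29998779296875, 246.8000030517578], [312.5, 235.8000030517578], [313.29998779296875, 236.10000610351562], [310.1000061035156, 247.0]]
S all 79.0 246 [294.7 195.8] [[283.0, 192.3000030517578], [292.3999938964844, 184.0], [306.20001220703125, 199.5], [296.79998779296875, 207.8000030517578]]
S bright 79.0 90 [296.9 192.5] [[288.8999938964844, 187.10000610351562], [292.3999938964844, 184.0], [304.6000061035156, 197.6999969482422], [301.1000061035156, 200.8000030517578]]
S dark 79.0 156 [293.4 197.8] [[282.3999938964844, 196.3000030517578], [288.70001220703125, 187.6999969482422], [304.29998779296875, 199.1999969482422], [298.0, 207.8000030517578]]
```

```bash
python3 -m inch '[[[0,0,0],[-0.03,-0.027,0],1],[[0,0,0],[-0.065,-0.059,0],1],[[0,0,0],[-0.1,-0.091,0],1],[[0,0,0],[-0.135,-0.123,0],1],[[0,0,0],[-0.17,-0.155,0],1],[[0,0,0],[-0.205,-0.187,0],1],[[0,0,0],[-0.24,-0.219,0],1],[[0,0,0],[-0.275,-0.251,0],1]]'
python3 -m inch '[[[0,0,0],[-0.035,-0.034,0],1],[[0,0,0],[-0.07,-0.068,0],1],[[0,0,0],[-0.1,-0.1,0],1],[[0,0,0],[-0.098,-0.147,0],1],[[0,0,0],[-0.096,-0.194,0],1],[[0,0,0],[-0.094,-0.242,0],1],[[0,0,0],[-0.092,-0.29,0],1],[[0,0,0],[-0.09,-0.335,0],1]]'
python3 -c "
from h import *
plan([.424,-.304,.2],.096)
print(sense()['tcp_pos'])"
```

```text
clock: 0.9
tcp_pos: [0.3695, 0.2798, 0.2267]
ee_rot: [[-0.96, 0.281, -0.0], [0.281, 0.96, 0.0], [0.0, 0.0, -1.0]]
force: [0.9, 0.4, 0.9]
gripper_width: 1.001
grip_force: 0.0
clock: 1.7
tcp_pos: [0.3599, -0.0669, 0.2266]
ee_rot: [[-0.96, 0.281, -0.0], [0.281, 0.96, 0.0], [0.0, 0.0, -1.0]]
force: [0.9, -1.0, -0.0]
gripper_width: 1.001
grip_force: 0.0
turn [ 0.    -0.    -0.381] shift [-0.1282 -0.2095  0.0453] dist 0.25 clk 1.7
[ 0.35993015 -0.06694456  0.22661577]
```

```bash
python3 -m inch '[[[0,0,-0.06],[-0.024,-0.038,0],1],[[0,0,-0.12],[-0.048,-0.077,0],1],[[0,0,-0.19],[-0.072,-0.116,0],1],[[0,0,-0.25],[-0.096,-0.155,0],1],[[0,0,-0.32],[-0.115,-0.187,0],1],[[0,0,-0.381],[-0.128,-0.209,0],1],[[0,0,-0.381],[-0.128,-0.209,0.005],1],[[0,0,-0.381],[-0.128,-0.209,0.005],1]]'
python3 - <<'E'
from h import *
c=calibration('wrist'); I=read_camera('wrist'); cv2.imwrite('pics/w1.png',I[:,:,::-1]); print(cam(c)[1])
R,o=cam(c); p=R@(np.array([.424,-.304,.107])-o); print('pred',c['fx']*p[0]/p[2]+c['cx'],c['fy']*p[1]/p[2]+c['cy'])
E
```

```text
clock: 2.5
tcp_pos: [0.4245, -0.3014, 0.2207]
ee_rot: [[-0.996, -0.094, -0.002], [-0.094, 0.996, 0.001], [0.002, 0.001, -1.0]]
force: [-0.1, 0.1, -0.3]
gripper_width: 1.001
grip_force: 0.0
[ 0.35515714 -0.30783658  0.37812828]
pred 317.2957027173979 191.65005129515197
```

View pics/w1.png

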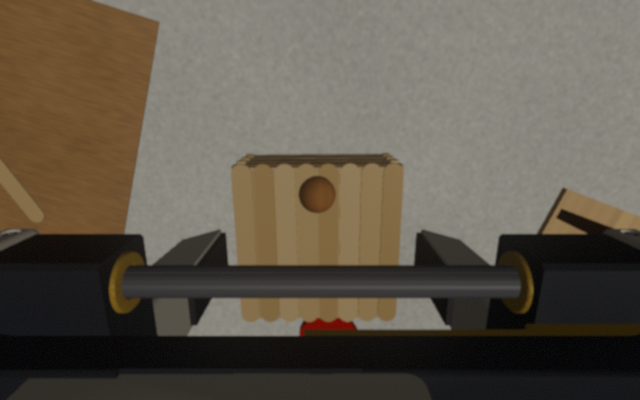

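The wrist view shows the knob at (317,194), within 2 px of the predicted position, and the slats are square to the view. Next I descend and grip it.

```bash
python3 -m inch '[[[0,0,0],[-0.001,-0.003,0.03],1],[[0,0,0],[-0.001,-0.003,0.06],1],[[0,0,0],[-0.001,-0.003,0.09],1],[[0,0,0],[-0.001,-0.003,0.115],1],[[0,0,0],[-0.001,-0.003,0.132],1],[[0,0,0],[-0.001,-0.003,0.132],1],[[0,0,0],[-0.001,-0.003,0.132],0.2],[[0,0,0],[-0.001,-0.003,0.132],0.2]]'
python3 -m inch '[[[0,0,0],[0,0,0],0.2],[[0,0,0],[0,0,0],0.2],[[0,0,0],[0,0,0],0.2],[[0,0,0],[0,0,0],0.2],[[0,0,0],[0,0,0],0.2],[[0,0,0],[0,0,0],0.2],[[0,0,0],[0,0,0],0.2],[[0,0,0],[0,0,0],0.2]]'
```

```text
clock: 3.35
tcp_pos: [0.4274, -0.3044, 0.0909]
ee_rot: [[-0.995, -0.097, 0.002], [-0.097, 0.995, -0.0], [-0.002, -0.001, -1.0]]
force: [0.2, -0.6, 0.1]
gripper_width: 0.874
grip_force: 0.0
clock: 4.15
tcp_pos: [0.4265, -0.3043, 0.0897]
ee_rot: [[-0.995, -0.096, -0.0], [-0.096, 0.995, 0.0], [0.0, 0.0, -1.0]]
force: [-0.7, 1.9, 0.2]
gripper_width: 0.307
grip_force: 30.0
```

```bash
python3 -m inch '[[[0,0,0],[-0.002,0,-0.006],0.2],[[0,0,0],[-0.0044,0,-0.0131],0.2],[[0,0,0],[-0.01,0,-0.0257],0.2],[[0,0,0],[-0.0168,0,-0.0376],0.2],[[0,0,0],[-0.0249,0,-0.0489],0.2],[[0,0,0],[-0.034,0,-0.0593],0.2],[[0,0,0],[-0.0441,0,-0.0686],0.2],[[0,0,0],[-0.0441,0,-0.0686],0.2]]'
```

```text
clock: 4.95
tcp_pos: [0.4717, -0.2998, 0.1597]
ee_rot: [[-0.995, -0.097, 0.0], [-0.097, 0.995, 0.001], [-0.0, 0.0, -1.0]]
force: [-4.1, 3.7, 4.2]
gripper_width: 0.31
grip_force: 30.0
```

```bash
python3 -m inch '[[[0,0,0],[-0.011,0,-0.0084],0.2],[[0,0,0],[-0.0227,0,-0.0156],0.2],[[0,0,0],[-0.0352,0,-0.0216],0.2],[[0,0,0],[-0.0481,0,-0.0263],0.2],[[0,0,0],[-0.0616,0,-0.0297],0.2],[[0,0,0],[-0.0752,0,-0.0318],0.2],[[0,0,0],[-0.089,0,-0.0325],0.2],[[0,0,0],[-0.1028,0,-0.0318],0.2]]'
```

```text
clock: 5.75
tcp_pos: [0.5735, -0.2895, 0.1907]
ee_rot: [[-0.995, -0.097, -0.0], [-0.097, 0.995, 0.001], [0.0, 0.001, -1.0]]
force: [-3.1, 3.6, 1.2]
gripper_width: 0.306
grip_force: 30.0
```

```bash
python3 -m inch '[[[0,0,0],[-0.0136,0,0.0021],0.2],[[0,0,0],[-0.027,0,0.0056],0.2],[[0,0,0],[-0.0335,0,0.0077],0.2],[[0,0,0],[-0.0335,0,0.0077],0.2],[[0,0,0],[-0.0335,0,0.0077],1],[[0,0,0],[-0.0335,0,0.0077],1],[[0,0,0],[-0.0335,0,0.0077],1],[[0,0,0],[-0.0335,0,0.0077],1]]'
python3 -m inch '[[[0,0,0],[0,0,0],1],[[0,0,0],[0,0,0],1],[[0,0,0],[0,0,-0.02],1],[[0,0,0],[0,0,-0.05],1],[[0,0,0],[0,0,-0.09],1],[[0,0,0],[0,0,-0.13],1],[[0,0,0],[0,0,-0.13],1],[[0,0,0],[0,0,-0.13],1]]'
python3 - <<'E'
from h import *
# grip top-face centre from both first pictures
ct,cs=calibration('top'),calibration('scene')
q=tri([ray(ct,(311.7,232.3)),ray(cs,(296.9,192.5))]); print('griptop',q, onz(ct,(311.7,232.3),.115))
I=read_camera('top'); J=read_camera('scene')
cv2.imwrite('pics/c2.png',np.hstack([I[180:330,260:520],J[150:350,140:400][:150]])[:,:,::-1])
E
```

```text
clock: 6.55
tcp_pos: [0.6058, -0.2879, 0.1824]
ee_rot: [[-0.995, -0.095, -0.0], [-0.095, 0.995, -0.0], [0.0, -0.0, -1.0]]
force: [-0.7, -0.9, -0.5]
gripper_width: 0.605
grip_force: 0.0
clock: 7.35
tcp_pos: [0.6064, -0.2876, 0.3134]
ee_rot: [[-0.995, -0.096, 0.002], [-0.096, 0.995, -0.001], [-0.002, -0.001, -1.0]]
force: [0.6, -0.6, 0.0]
gripper_width: 1.002
grip_force: 0.0
griptop [0.53561359 0.01251551 0.10887079] [0.5323536  0.01085141 0.115     ]
```

View pics/c2.png

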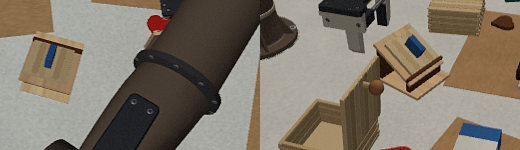

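The pictures show the target lid standing open, the red heart in place, and the panel still on the rack.

```bash
python3 -c "
from h import *
n=np.array([.512,-.142,.848]);g=np.array([.5305,.0139,.1005])
plan(g+.13*n,-.27,.56)"
```

```text
turn [-0.102  0.552  0.357] shift [-0.0092  0.2853  0.1167] dist 0.308 clk 7.45
```

```bash
python3 -m inch '[[[0,0,0],[0,0.045,0],1],[[0,0,0],[0,0.09,0],1],[[-0.02,0.11,0.07],[-0.002,0.135,0],1],[[-0.04,0.22,0.14],[-0.004,0.18,0],1],[[-0.06,0.33,0.21],[-0.006,0.225,0.01],1],[[-0.08,0.44,0.28],[-0.008,0.26,0.04],1],[[-0.102,0.552,0.357],[-0.009,0.285,0.08],1],[[-0.102,0.552,0.357],[-0.009,0.285,0.117],1]]'
python3 -m inch '[[[0,0,0],[0,0,0],1],[[0,0,0],[0,0,0],1],[[0,0,0],[0,0,0],1],[[0,0,0],[0,0,0],1],[[0,0,0],[0,0,0],1],[[0,0,0],[0,0,0],1],[[0,0,0],[0,0,0],1],[[0,0,0],[0,0,0],1]]'
python3 - <<'E'
from h import *
n=np.array([.512,-.142,.848]);g=np.array([.5305,.0139,.1005])
c=calibration('wrist'); I=read_camera('wrist'); cv2.imwrite('pics/w2.png',I[:,:,::-1])
R,o=cam(c)
for q in(g,g+.01*n):
    p=R@(q-o); print('pred',c['fx']*p[0]/p[2]+c['cx'],c['fy']*p[1]/p[2]+c['cy'],p[2],c['fx'])
r,g_,b=I.astype(int).transpose(2,0,1); m,cc=blob((b-r>30)); print(cc,m.sum(),cv2.boxPoints(rect(m)).tolist())
plan(g,-.27,.56)
E
```

```text
clock: 8.25
tcp_pos: [0.587, 0.0016, 0.1892]
ee_rot: [[-0.812, 0.265, -0.52], [0.224, 0.964, 0.142], [0.539, -0.001, -0.842]]
force: [0.3, -0.6, -1.3]
gripper_width: 0.998
grip_force: 0.0
clock: 9.05
tcp_pos: [0.5878, -0.0027, 0.1956]
ee_rot: [[-0.817, 0.267, -0.51], [0.227, 0.964, 0.141], [0.53, -0.0, -0.848]]
force: [0.7, 0.8, -0.7]
gripper_width: 1.003
grip_force: 0.0
pred 321.362338895021 192.03836273309506 0.27859338547399415 348.7041799670356
pred 321.37828508985507 195.29861705201995 0.2689379342535143 348.7041799670356
[322.97401633 193.17891611] 1347 [[313.0, 161.0], [333.0, 161.0], [333.0, 225.0], [313.0, 225.0]]
turn [ 0.     0.002 -0.   ] shift [0.0003 0.0007 0.131 ] dist 0.131 clk 9.1
```

View pics/w2.png

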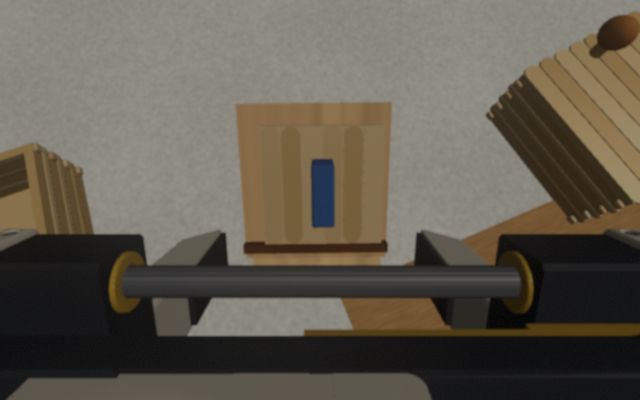

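The wrist view shows the grip at (323,194), square and centred to within 2 px of prediction. I descend along the tool axis.

```bash
python3 -m inch '[[[0,0,0],[0,0.002,0.03],1],[[0,0,0],[0,0.002,0.06],1],[[0,0,0],[0,0.002,0.085],1],[[0,0,0],[0,0.002,0.105],1],[[0,0,0],[0,0.002,0.12],1],[[0,0,0],[0,0.002,0.131],1],[[0,0,0],[0,0.002,0.131],1],[[0,0,0],[0,0.002,0.131],0.1]]'
python3 -m inch '[[[0,0,0],[0,0,0],0.1],[[0,0,0],[0,0,0],0.1],[[0,0,0],[0,0,0],0.1],[[0,0,0],[0,0,0],0.1],[[0,0,0],[0,0,0],0.1],[[0,0,0],[0,0,0],0.1],[[0,0,0],[0,0,0],0.1],[[0,0,0],[0,0,0],0.1]]'
python3 -m inch '[[[0,0,0],[0,0,0],0.1],[[0,0,0],[0,0,0],0.1],[[0,0,0],[0,0,0],0.1],[[0,0,0],[0,0,0],0.1],[[0,0,0],[0,0,0],0.1],[[0,0,0],[0,0,0],0.1],[[0,0,0],[0,0,0],0.1],[[0,0,0],[0,0,0],0.1]]'
```

```text
clock: 9.9
tcp_pos: [0.5217, 0.0177, 0.0844]
ee_rot: [[-0.818, 0.267, -0.51], [0.227, 0.964, 0.141], [0.529, -0.0, -0.848]]
force: [-0.2, 0.5, -1.0]
gripper_width: 0.954
grip_force: 0.0
clock: 10.7
tcp_pos: [0.5214, 0.0177, 0.0843]
ee_rot: [[-0.817, 0.267, -0.511], [0.227, 0.964, 0.141], [0.53, -0.0, -0.848]]
force: [-0.6, -0.9, -0.2]
gripper_width: 0.263
grip_force: 0.0
clock: 11.5
tcp_pos: [0.5216, 0.0176, 0.0843]
ee_rot: [[-0.818, 0.267, -0.51], [0.227, 0.964, 0.141], [0.529, -0.0, -0.848]]
force: [3.3, -1.5, -0.1]
gripper_width: 0.194
grip_force: 30.0
```

```bash
python3 -m inch '[[[0,0,0],[0,0,-0.01],0.1],[[0,0,0],[0,0,-0.025],0.1],[[0,0,0],[0,0,-0.045],0.1],[[0,0,0],[0,0,-0.07],0.1],[[0,0,0],[0,0,-0.095],0.1],[[0,0,0],[0,0,-0.12],0.1],[[0,0,0],[0,0,-0.13],0.1],[[0,0,0],[0,0,-0.13],0.1]]'
python3 - <<'E'
from h import *
plan([.482,-.2985,.19],.096)
print(sense()['tcp_pos'])
E
```

```text
clock: 12.3
tcp_pos: [0.5885, -0.0011, 0.1953]
ee_rot: [[-0.818, 0.267, -0.509], [0.227, 0.964, 0.141], [0.528, -0.0, -0.849]]
force: [-0.4, 0.3, -2.4]
gripper_width: 0.195
grip_force: 30.0
turn [ 0.102 -0.55  -0.357] shift [ 0.0069 -0.3151  0.0327] dist 0.317 clk 12.3
[ 0.58849295 -0.00105944  0.19529954]
```

```bash
python3 -m inch '[[[0.015,-0.085,-0.055],[0.013,-0.004,0.006],0.1],[[0.03,-0.17,-0.11],[0.027,-0.008,0.013],0.1],[[0.046,-0.25,-0.16],[0.041,-0.012,0.02],0.1],[[0.062,-0.335,-0.215],[0.055,-0.017,0.027],0.1],[[0.077,-0.415,-0.27],[0.07,-0.021,0.034],0.1],[[0.09,-0.485,-0.315],[0.082,-0.025,0.041],0.1],[[0.102,-0.55,-0.357],[0.093,-0.029,0.046],0.1],[[0.102,-0.55,-0.357],[0.093,-0.029,0.046],0.1]]'
python3 - <<'E'
from h import *
plan([.482,-.2985,.18],.096)
I=read_camera('wrist'); cv2.imwrite('pics/w3.png',I[:,:,::-1])
E
```

```text
clock: 13.1
tcp_pos: [0.4757, -0.0005, 0.2038]
ee_rot: [[-0.995, -0.098, -0.005], [-0.098, 0.995, 0.002], [0.004, 0.003, -1.0]]
force: [-0.8, -0.5, -2.2]
gripper_width: 0.196
grip_force: 30.0
turn [ 0.003 -0.004  0.002] shift [ 0.0228 -0.2973  0.0419] dist 0.301 clk 13.1
```

View pics/w3.png

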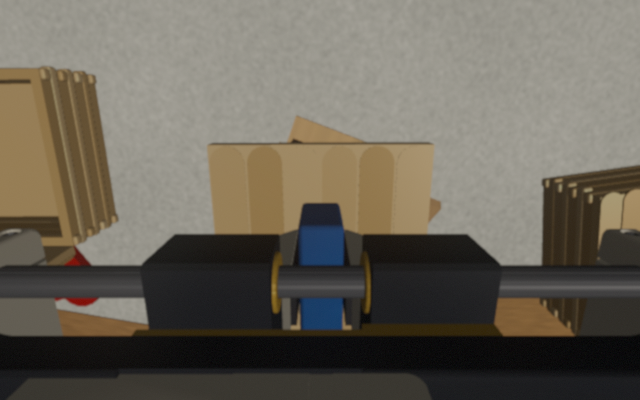

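The panel is held square, with its near edge level across row 143 of the picture and the open box at left. I move it over the box.

```bash
python3 -m inch '[[[0,0,0],[0.003,-0.035,0],0.1],[[0,0,0],[0.007,-0.08,0],0.1],[[0,0,0],[0.011,-0.125,0],0.1],[[0,0,0],[0.015,-0.17,0],0.1],[[0,0,0],[0.019,-0.215,0],0.1],[[0,0,0],[0.022,-0.258,0],0.1],[[0,0,0],[0.023,-0.285,0],0.1],[[0,0,0],[0.023,-0.297,0],0.1]]'
python3 -m inch '[[[0,0,0],[0,0,0],0.1],[[0,0,0],[0,0,0],0.1],[[0,0,0],[0,0,0.01],0.1],[[0,0,0],[0,0,0.02],0.1],[[0,0,0],[0,0,0.03],0.1],[[0,0,0],[0,0,0.04],0.1],[[0,0,0],[0,0,0.04],0.1],[[0,0,0],[0,0,0.04],0.1]]'
python3 - <<'E'
from h import *
plan([.482,-.2985,.045],.096)
I=read_camera('wrist');J=read_camera('scene'); cv2.imwrite('pics/w4.png',np.hstack([cv2.resize(I,(480,300)),J[190:390,100:320]
 if 0 else cv2.resize(J[180:340,140:300],(300,300))])[:,:,::-1])
E
```

```text
clock: 13.95
tcp_pos: [0.4856, -0.3022, 0.2038]
ee_rot: [[-0.996, -0.092, -0.004], [-0.092, 0.996, -0.001], [0.004, -0.0, -1.0]]
force: [-0.0, 1.7, -2.2]
gripper_width: 0.192
grip_force: 30.0
clock: 14.75
tcp_pos: [0.4859, -0.2988, 0.1645]
ee_rot: [[-0.995, -0.096, -0.003], [-0.096, 0.995, 0.0], [0.003, 0.001, -1.0]]
force: [-0.7, -0.5, -1.1]
gripper_width: 0.191
grip_force: 30.0
turn [ 0.001 -0.003  0.   ] shift [0.0035 0.0006 0.1383] dist 0.138 clk 14.75
```

View pics/w4.png

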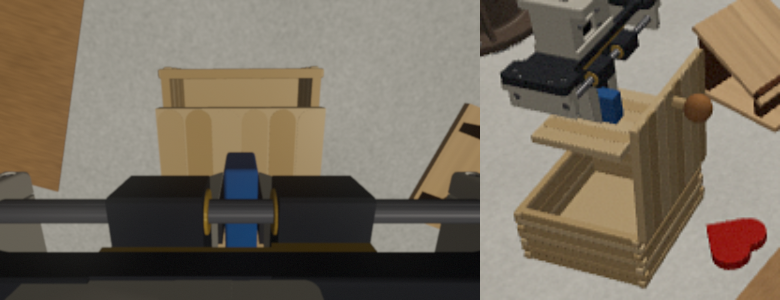

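The views show the panel level and centred between the side walls, clear of the lid. I lower it slowly.

```bash
python3 -m inch '[[[0,0,0],[0.003,0,0.015],0.1],[[0,0,0],[0.003,0,0.035],0.1],[[0,0,0],[0.003,0,0.055],0.1],[[0,0,0],[0.003,0,0.075],0.1],[[0,0,0],[0.003,0,0.095],0.1],[[0,0,0],[0.003,0,0.11],0.1],[[0,0,0],[0.003,0,0.122],0.1],[[0,0,0],[0.003,0,0.128],0.1]]'
python3 -m inch '[[[0,0,0],[0,0,0],0.1],[[0,0,0],[0,0,0.002],0.1],[[0,0,0],[0,0,0.003],0.1],[[0,0,0],[0,0,0.004],0.1],[[0,0,0],[0,0,0.005],0.1],[[0,0,0],[0,0,0.006],0.1],[[0,0,0],[0,0,0.007],0.1],[[0,0,0],[0,0,0.007],0.1]]'
```

```text
clock: 15.65
tcp_pos: [0.4828, -0.299, 0.036]
ee_rot: [[-0.995, -0.096, -0.002], [-0.096, 0.995, 0.0], [0.002, 0.001, -1.0]]
force: [0.2, 0.2, -2.1]
gripper_width: 0.194
grip_force: 30.0
clock: 16.45
tcp_pos: [0.4828, -0.299, 0.0296]
ee_rot: [[-0.995, -0.096, -0.002], [-0.096, 0.995, 0.0], [0.002, 0.001, -1.0]]
force: [-0.3, 0.0, -2.1]
gripper_width: 0.194
grip_force: 30.0
```

```bash
python3 -m inch '[[[0,0,0],[0,0,0.001],0.1],[[0,0,0],[0,0,0.0015],0.1],[[0,0,0],[0,0,0.002],0.1],[[0,0,0],[0,0,0.0025],0.1],[[0,0,0],[0,0,0.003],0.1],[[0,0,0],[0,0,0.003],0.1],[[0,0,0],[0,0,0.003],0.1],[[0,0,0],[0,0,0.003],0.1]]'
```

```text
clock: 17.25
tcp_pos: [0.4829, -0.2991, 0.0268]
ee_rot: [[-0.995, -0.096, -0.002], [-0.096, 0.995, 0.0], [0.002, 0.0, -1.0]]
force: [0.3, 0.3, -2.1]
gripper_width: 0.193
grip_force: 30.0
```

```bash
python3 -m inch '[[[0,0,0],[0,0,0.0005],0.1],[[0,0,0],[0,0,0.001],0.1],[[0,0,0],[0,0,0.0015],0.1],[[0,0,0],[0,0,0.002],0.1],[[0,0,0],[0,0,0.002],0.1],[[0,0,0],[0,0,0.002],0.1],[[0,0,0],[0,0,0.002],0.1],[[0,0,0],[0,0,0.002],0.1]]'
```

```text
clock: 18.05
tcp_pos: [0.4828, -0.2991, 0.0248]
ee_rot: [[-0.995, -0.096, -0.002], [-0.096, 0.995, 0.0], [0.002, 0.0, -1.0]]
force: [-0.8, 0.2, -0.7]
gripper_width: 0.193
grip_force: 30.0
```

```bash
python3 -m inch '[[[0,0,0],[0,0,0.0005],0.1],[[0,0,0],[0,0,0.0005],0.1],[[0,0,0],[0,0,0.001],0.1],[[0,0,0],[0,0,0.001],0.1],[[0,0,0],[0,0,0.001],0.1],[[0,0,0],[0,0,0.001],0.1],[[0,0,0],[0,0,0.001],0.1],[[0,0,0],[0,0,0.001],0.1]]'
```

```text
clock: 18.85
tcp_pos: [0.4829, -0.2991, 0.0238]
ee_rot: [[-0.995, -0.096, -0.002], [-0.096, 0.995, 0.0], [0.002, 0.0, -1.0]]
force: [0.6, 0.2, -2.4]
gripper_width: 0.189
grip_force: 30.0
```

```bash
python3 -m inch '[[[0,0,0],[0,0,0.0005],0.1],[[0,0,0],[0,0,0.001],0.1],[[0,0,0],[0,0,0.001],0.1],[[0,0,0],[0,0,0.0015],0.1],[[0,0,0],[0,0,0.0015],0.1],[[0,0,0],[0,0,0.0015],0.1],[[0,0,0],[0,0,0.0015],0.1],[[0,0,0],[0,0,0.0015],0.1]]'; python3 -c "
from h import *
print(np.mean([sense()['force'] for i in range(3)],0),sense()['wrist_torque'])
J=read_camera('scene'); cv2.imwrite('pics/s5.png',cv2.resize(J[200:340,150:290],(560,560),interpolation=2)[:,:,::-1])"
```

```text
clock: 19.65
tcp_pos: [0.4828, -0.2992, 0.0229]
ee_rot: [[-0.995, -0.096, -0.001], [-0.096, 0.995, 0.0], [0.001, 0.001, -1.0]]
force: [-3.2, 1.7, 9.1]
gripper_width: 0.195
grip_force: 30.0
[-3.16014765  1.68450303  9.11618077] [0.61211394 0.31360101 0.09259168]
```

View pics/s5.png

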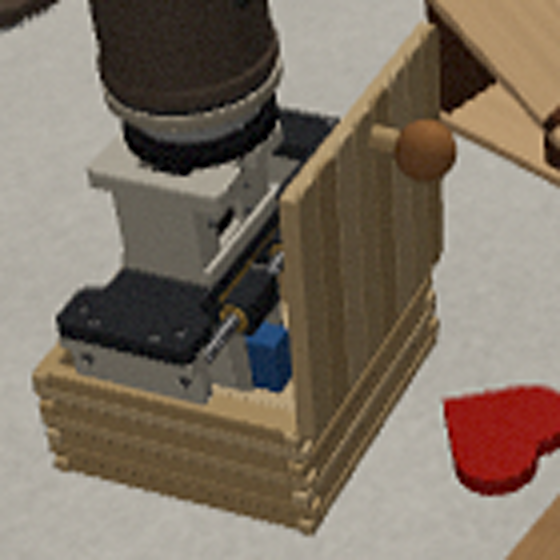

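Contact on the floor (11 N); the body is clear of the walls. I release with a partial opening and rise.

```bash
python3 -m inch '[[[0,0,0],[0,0,-0.0005],0.1],[[0,0,0],[0,0,-0.001],0.5],[[0,0,0],[0,0,-0.001],0.5],[[0,0,0],[0,0,-0.001],0.5],[[0,0,0],[0,0,-0.001],0.5],[[0,0,0],[0,0,-0.001],0.5],[[0,0,0],[0,0,-0.001],0.5],[[0,0,0],[0,0,-0.001],0.5]]'
python3 -m inch '[[[0,0,0],[0,0,-0.005],0.5],[[0,0,0],[0,0,-0.02],0.5],[[0,0,0],[0,0,-0.045],0.5],[[0,0,0],[0,0,-0.085],0.5],[[0,0,0],[0,0,-0.13],0.5],[[0,0,0],[0,0,-0.175],0.5],[[0,0,0],[0,0,-0.22],0.8],[[0,0,0],[0,0,-0.26],1]]'
python3 - <<'E'
from h import *
# knob at lid angle phi=1.65
phi=1.65; c=np.array([.484,-.2985]);u=np.array([np.cos(.096),np.sin(.096)])
x=.075-.133*np.cos(phi)+.037*np.sin(phi); z=.07+.133*np.sin(phi)+.037*np.cos(phi)
p=np.r_[c+u*x,z]; print(p); plan(p,.096)
I=read_camera('wrist'); cv2.imwrite('pics/w6.png',I[:,:,::-1])
E
```

```text
clock: 20.5
tcp_pos: [0.4828, -0.2991, 0.0232]
ee_rot: [[-0.995, -0.096, -0.002], [-0.096, 0.995, 0.0], [0.002, 0.0, -1.0]]
force: [-0.4, 0.2, 0.2]
gripper_width: 0.499
grip_force: 0.0
clock: 21.3
tcp_pos: [0.4828, -0.2996, 0.287]
ee_rot: [[-0.995, -0.095, -0.0], [-0.095, 0.995, -0.001], [0.0, -0.001, -1.0]]
force: [0.4, 0.6, 0.1]
gripper_width: 0.629
grip_force: 0.0
[ 0.60584347 -0.28676696  0.19965558]
turn [-0.001 -0.    -0.001] shift [-0.1237  0.0011  0.1061] dist 0.163 clk 21.3
```

View pics/w6.png

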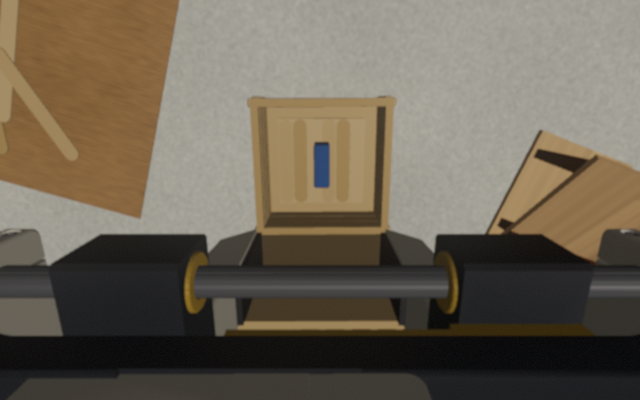

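The panel lies flat and centred on the box floor. I regrip the knob where I left it.

```bash
python3 -m inch '[[[0,0,0],[-0.03,0,0],1],[[0,0,0],[-0.065,0,0],1],[[0,0,0],[-0.1,0,0],1],[[0,0,0],[-0.124,0.0005,0],1],[[0,0,0],[-0.124,0.0005,0],1],[[0,0,0],[-0.124,0.0005,0.02],1],[[0,0,0],[-0.124,0.0005,0.05],1],[[0,0,0],[-0.124,0.0005,0.075],1]]'
python3 -m inch '[[[0,0,0],[0,0,0.015],1],[[0,0,0],[0,0,0.025],1],[[0,0,0],[0,0,0.03],1],[[0,0,0],[0,0,0.03],1],[[0,0,0],[0,0,0.03],0.2],[[0,0,0],[0,0,0.03],0.2],[[0,0,0],[0,0,0.03],0.2],[[0,0,0],[0,0,0.03],0.2]]'
python3 -m inch '[[[0,0,0],[0,0,0],0.2],[[0,0,0],[0,0,0],0.2],[[0,0,0],[0,0,0],0.2],[[0,0,0],[0,0,0],0.2],[[0,0,0],[0,0,0],0.2],[[0,0,0],[0,0,0],0.2],[[0,0,0],[0,0,0],0.2],[[0,0,0],[0,0,0],0.2]]'
```

```text
clock: 22.15
tcp_pos: [0.6054, -0.2872, 0.2079]
ee_rot: [[-0.995, -0.095, -0.002], [-0.095, 0.995, -0.0], [0.002, -0.0, -1.0]]
force: [-0.7, -0.5, -0.1]
gripper_width: 0.993
grip_force: 0.0
clock: 22.95
tcp_pos: [0.6067, -0.2868, 0.1784]
ee_rot: [[-0.995, -0.096, -0.001], [-0.096, 0.995, 0.0], [0.001, 0.0, -1.0]]
force: [0.3, 0.2, -0.6]
gripper_width: 0.702
grip_force: 0.0
clock: 23.75
tcp_pos: [0.6066, -0.2861, 0.1779]
ee_rot: [[-0.995, -0.096, -0.002], [-0.096, 0.995, 0.001], [0.002, 0.001, -1.0]]
force: [-1.0, 3.7, 1.2]
gripper_width: 0.31
grip_force: 30.0
```

```bash
python3 -m inch '[[[0,0,0],[0.0065,0,-0.0021],0.2],[[0,0,0],[0.0199,0,-0.0056],0.2],[[0,0,0],[0.0335,0,-0.0077],0.2],[[0,0,0],[0.0473,0,-0.0084],0.2],[[0,0,0],[0.0611,0,-0.0077],0.2],[[0,0,0],[0.0747,0,-0.0056],0.2],[[0,0,0],[0.0882,0,-0.0022],0.2],[[0,0,0],[0.1011,0,0.0025],0.2]]'
python3 -m inch '[[[0,0,0],[0.0125,0,0.006],0.2],[[0,0,0],[0.0242,0,0.0132],0.2],[[0,0,0],[0.0352,0,0.0216],0.2],[[0,0,0],[0.0453,0,0.0309],0.2],[[0,0,0],[0.0544,0,0.0413],0.2],[[0,0,0],[0.0625,0,0.0526],0.2],[[0,0,0],[0.0693,0,0.0645],0.2],[[0,0,0],[0.0693,0,0.0645],0.2]]'
```

```text
clock: 24.55
tcp_pos: [0.5043, -0.2965, 0.1757]
ee_rot: [[-0.995, -0.095, -0.001], [-0.095, 0.995, 0.001], [0.001, 0.001, -1.0]]
force: [5.8, 1.2, -7.1]
gripper_width: 0.31
grip_force: 30.0
clock: 25.35
tcp_pos: [0.4346, -0.3035, 0.1101]
ee_rot: [[-0.996, -0.094, -0.004], [-0.094, 0.996, 0.0], [0.004, 0.001, -1.0]]
force: [-2.5, 0.7, -0.8]
gripper_width: 0.308
grip_force: 30.0
```

```bash
python3 -m inch '[[[0,0,0],[0.003,0,0.0063],0.2],[[0,0,0],[0.0056,0,0.0126],0.2],[[0,0,0],[0.008,0,0.0191],0.2],[[0,0,0],[0.01,0,0.023],0.2],[[0,0,0],[0.01,0,0.0257],0.2],[[0,0,0],[0.01,0,0.0257],0.2],[[0,0,0],[0.01,0,0.0257],0.2],[[0,0,0],[0.01,0,0.0257],0.2]]'
```

```text
clock: 26.15
tcp_pos: [0.4257, -0.3044, 0.0855]
ee_rot: [[-0.995, -0.095, -0.004], [-0.095, 0.995, 0.0], [0.003, 0.0, -1.0]]
force: [-5.9, -0.3, 0.7]
gripper_width: 0.31
grip_force: 30.0
```

```bash
python3 -m inch '[[[0,0,0],[0,0,0.001],0.2],[[0,0,0],[0,0,0.0015],0.2],[[0,0,0],[0,0,0.002],0.2],[[0,0,0],[0,0,0.002],0.2],[[0,0,0],[0,0,0.002],0.2],[[0,0,0],[0,0,0.002],0.2],[[0,0,0],[0,0,0.002],0.2],[[0,0,0],[0,0,0.002],0.2]]'
```

```text
clock: 26.95
tcp_pos: [0.4258, -0.3045, 0.0849]
ee_rot: [[-0.995, -0.095, -0.002], [-0.095, 0.995, 0.001], [0.002, 0.001, -1.0]]
force: [-10.5, 3.7, 23.6]
gripper_width: 0.308
grip_force: 30.0
```

The lid is firmly seated. I release, rise and move aside.

```bash
python3 -m inch '[[[0,0,0],[0,0,-0.001],0.2],[[0,0,0],[0,0,-0.001],0.2],[[0,0,0],[0,0,-0.001],1],[[0,0,0],[0,0,-0.001],1],[[0,0,0],[0,0,-0.001],1],[[0,0,0],[0,0,-0.001],1],[[0,0,0],[0,0,-0.001],1],[[0,0,0],[0,0,-0.001],1]]'
python3 -m inch '[[[0,0,0],[0,0,-0.001],1],[[0,0,0],[0,0,-0.001],1],[[0,0,0],[0,0,-0.02],1],[[0,0,0],[0,0,-0.05],1],[[0,0,0],[0,0,-0.09],1],[[0,0,0],[0,0,-0.13],1],[[0,0,0],[0,0.03,-0.16],1],[[0,0,0],[0,0.07,-0.18],1]]'
python3 -m inch '[[[0,0,0],[0,0.04,0],1],[[0,0,0],[0,0.08,0],1],[[0,0,0],[0,0.12,0],1],[[0,0,0],[0,0.16,0],1],[[0,0,0],[0,0.2,0],1],[[0,0,0],[0,0.22,0],1],[[0,0,0],[0,0.22,0],1],[[0,0,0],[0,0.22,0],1]]'
python3 - <<'E'
from h import *
ct=calibration('top');T=read_camera('top');J=read_camera('scene')
r,g,b=T.astype(int).transpose(2,0,1)
_,c=blob((r>120)&(g<50)&(b<60));print('heart',onz(ct,c,.012))
_,kc=blob((r-b>35)&(r<135)&(g<85)&win(T,436,454,272,290)); print('knob',kc)
cv2.imwrite('pics/f.png',J[:,:,::-1])
E
```

```text
clock: 27.75
tcp_pos: [0.4269, -0.304, 0.0847]
ee_rot: [[-0.995, -0.096, -0.002], [-0.096, 0.995, 0.0], [0.002, 0.0, -1.0]]
force: [-0.0, 0.1, 0.3]
gripper_width: 0.78
grip_force: 0.0
clock: 28.55
tcp_pos: [0.4207, -0.2358, 0.2669]
ee_rot: [[-0.996, -0.092, 0.001], [-0.092, 0.996, -0.002], [-0.0, -0.002, -1.0]]
force: [-0.0, 1.1, 0.1]
gripper_width: 1.0
grip_force: 0.0
clock: 29.35
tcp_pos: [0.3993, -0.0157, 0.2648]
ee_rot: [[-0.995, -0.097, -0.002], [-0.097, 0.995, 0.0], [0.002, 0.0, -1.0]]
force: [-1.0, 0.5, 0.8]
gripper_width: 0.995
grip_force: 0.0
heart [ 0.62146269 -0.27050787  0.012     ]
knob [444.6   280.328]
```

View pics/f.png

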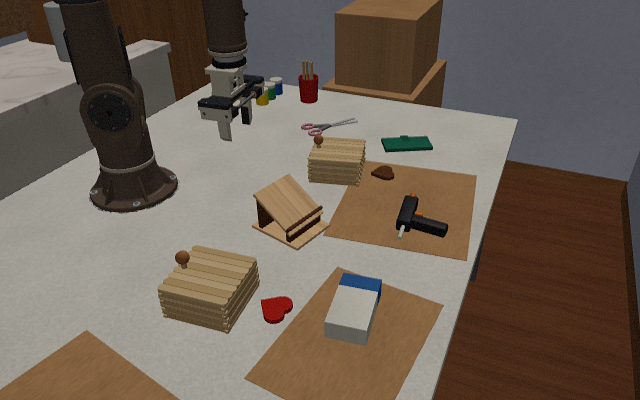

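The scene view shows the lid shut, the rack empty and the heart at (277,309) as before. The top-view heart centroid differs, possibly because the arm is covering part of it, so I check in the scene picture.

```bash
python3 - <<'E'
from h import *
for f in('scene0','f'):
    r,g,b=cv2.imread(f'pics/{f}.png')[:,:,::-1].astype(int).transpose(2,0,1)
    m,c=blob((r>110)&(g<50)&(b<60)&win(r[...,None],240,310,280,340)); print(c,m.sum())
    m,c=blob((b>60)&(b-r>35)&win(r[...,None],320,400,260,320)); print(c,m.sum())
T=read_camera('top');r,g,b=T.astype(int).transpose(2,0,1);m,_=blob((r>120)&(g<50)&(b<60));print(m.sum(),np.argwhere(m).min(0),np.argwhere(m).max(0))
E
```

```text
[275.34608031 306.92734226] 523
[360.4122449  281.85306122] 490
[275.40229885 306.92720307] 522
[360.4122449  281.85306122] 490
432 [195 408] [219 434]
```

```bash
python3 -c "
from station import *
print(job_done())"
```

```text
the job is handed in; nothing more can be done
None
```

I handed the job in at about 30 s: the panel lies flat on the floor of the red-heart box, its lid is shut again, and the camera pictures show nothing else moved; no verdict came back.

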